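# Feel for the latched key and release it

## Robot

A 6-joint arm with a two-finger parallel gripper is mounted at the origin on a cart in front of the work surface, level with it; the furniture and walls round the work are solid. World frame = base frame: x ahead of the robot, y to its left, z up, the work surface at z = 0. Lengths are in m, angles in rad, forces in N, time in s.
With the tool pointing down it reaches from about 0.35 to 0.975 m from the base axis. Payload 4.9 kg.
Tool frame: the origin (TCP) lies at the very end of the fingers, on their centre line; the grasp point (between the pads) lies manip.grip_point_offset behind it (manip.grip_point_offset is the distance from the TCP to the grasp point, in m); z points along the fingers, y is the direction in which the jaws open and shut (so a half turn about z gives the same grasp; the last joint's range is limited). The gripper opens to 85 mm and grips with 20 to 120 N. Pads are 22 mm wide; open, the fingers measure 114 mm over their backs; the gripper's body (76 mm by 85 mm) begins 54 mm behind the grasp point. The pads swing forward as they close: fully open they stand 13 mm farther back than shut.
Start: joints at [-1.267, 0.053, 1.613, -0, 1.476, -0.119], TCP at [0.256, -0.57, 0.231] pointing down, gripper open.
Joint ranges: [-3.01, 3.01], [-1.01, 2.22], [0.06, 2.58], [-1.02, 4.17], [0.09, 2.62], [-3.14, 3.14]. Speed limits (rad/s): [2.57, 2.57, 3.14, 3.14, 3.14, 3.14].

## Interface

Orientations are given as a unit quaternion [w, x, y, z].
In Python, from plant import status, grab_frame, camera_params, ticket, boxes_of, outline_of, manip gives the robot as it stands. The module is installed in compiled form; this text tells all that it offers.
- The arm moves only by the tool play_rows, never from a script. Its argument "deltas" is a list of rows, each a list of 2 entries, a list of its own where there are three numbers: the shift along the world's x, y, z in m, then the turn about the world's z in rad. A call has 1 to 5 rows; each row is the pose to reach, as a shift and turn from the pose commanded when the call began; what a row does not reach only later rows make up. A row lasts 1/8 s, in which the tool goes at most 62.5 mm and 10.7 degrees, less where a joint would pass 70% of its speed; a pose out of reach is approached as far as the arm can. A call with a gripper value outside its range is refused whole. "grip" is the opening, from -1 (shut) to 1 (fully open), set as the call begins (left out, the last holds). The fingers move at their own pace and stop on an object; the grip force is fixed at half the most. Time passes only in rows, so rows that repeat a pose let the fingers close. It gives the time, the measured TCP pose, the force and the opening at its end, in the units of the state.
- status.state(): the state, without advancing time (a new reading comes with each control period).
- grab_frame(name): name is "scene" or "top"; returns (picture, depth): 420x560x3 uint8, blue, green, red; 420x560 float32, m along the optical axis (not along the pixel's ray), 0 where there is no reading.
- camera_params(name): a dict with "mtx" (3x3 intrinsics, pixels), "distortion" ([k1, k2, p1, p2, k3] as OpenCV has them; the pictures are not rectified), "world_from_camera" (4x4, takes a point from camera to world coordinates). Camera axes: x right, y up, looking along -z (the intrinsics and any distortion apply to the point x, -y, -z); pixel columns grow to the right and rows downward; lengths in m; the calibration is good to about 2 mm. A picture is of the moment at which its call begins. camera_params takes no time and is no camera call.
- ticket.job_done(): hands the job in, once; it reports no verdict.
Trained networks look in the newest picture that a camera, given by its name, has taken for a name from the list of things; names that differ only in an ending like _2 or _b are one class to them, and where a whole thing is asked for, a point or a joint stands for the part that bears it (a point fixed in the world has none). Each returns a list of dicts, best first, with "confidence" (0 to 1); they miss things now and then, are a little off and sometimes report something else, mostly with a low value. They report only what shows in the picture. A call takes as long as a camera call.
- boxes_of(camera, name): "box" ([left, top, right, bottom] in pixels, round what is visible of it).
- outline_of(camera, name): "region" (420x560 bool, what is visible of it) and "box" ([left, top, right, bottom] in pixels, round what is visible of it).
The state is a dict: "time": time; "joint_pos": joint angles; "joint_vel": joint speeds; "joint_efforts": joint torques, N m; "tool_pos": TCP position; "tool_rot": TCP orientation; "contact_force": force on the tool from outside, world axes, zero at the start; "ft_torque": the same for the moment, N m; "gripper_width": opening from 0.0 (shut) to 1.0 (fully open).
Only numpy, scipy, OpenCV 4.12 (cv2) and the standard library are available. Lean on these libraries where they do the work, as an engineer would, in place of code of your own. Each camera call takes 0.05 s, during which the arm holds its last target.

## Task

One of the four identical white keys on the grey switch box has been left latched down, so one of the bench outlets is still on. With a fingertip tap all four keys lightly, one after the other from left to right, without releasing or latching any of them, to feel which one is already down; then press that key fully in and let it pop up, so that all four stand up and your hand is clear. Leave alone the things standing around the box.

Things in the scene. Friction and masses are not known exactly. Their poses are not given: they have to be found in the camera images.
- switch_box: grey switch box screwed to the worktop, 90 (x, depth) x 220 (y, width) mm, dark metal top face 45 mm above the worktop, with four identical square white push keys in a row along its y axis. Origin at the centre of its underside; x axis points to its back (away from the robot), y to its left as seen from the robot, z up.
- cap_1: the leftmost key's white cap, 28x28 mm with 3 mm rounded edges. Origin on the cap's axis, 14 mm below its top face, level with the box's top face when the key is up; axes as the box's. Keys stand 50 mm apart, centre to centre; a raised cap stands 14 mm proud (its top 59 mm above the worktop), the latched one about 10 mm proud (55 mm).
- key_1 (a joint): how far the leftmost key is pressed down, m: 0 up, about 0.004 latched, 0.010 bottomed. Sprung upward: a raised key starts to yield at about 1.5 N and takes about 0.7 N more per mm (5 to 6 N at 6 mm). The latched key does not yield to a light tap (up to about 4 N); pressed on to 0.007 or deeper (about 6.5 N; bottomed at about 8.5 N) its catch lets go, and it springs up as the finger leaves.
- cap_2: the second from the left key's white cap, 28x28 mm with 3 mm rounded edges. Origin on the cap's axis, 14 mm below its top face, level with the box's top face when the key is up; axes as the box's. Keys stand 50 mm apart, centre to centre; a raised cap stands 14 mm proud (its top 59 mm above the worktop), the latched one about 10 mm proud (55 mm).
- key_2 (a joint): how far the second from the left key is pressed down, m: 0 up, about 0.004 latched, 0.010 bottomed. Sprung upward: a raised key starts to yield at about 1.5 N and takes about 0.7 N more per mm (5 to 6 N at 6 mm). The latched key does not yield to a light tap (up to about 4 N); pressed on to 0.007 or deeper (about 6.5 N; bottomed at about 8.5 N) its catch lets go, and it springs up as the finger leaves.
- cap_3: the third from the left key's white cap, 28x28 mm with 3 mm rounded edges. Origin on the cap's axis, 14 mm below its top face, level with the box's top face when the key is up; axes as the box's. Keys stand 50 mm apart, centre to centre; a raised cap stands 14 mm proud (its top 59 mm above the worktop), the latched one about 10 mm proud (55 mm).
- key_3 (a joint): how far the third from the left key is pressed down, m: 0 up, about 0.004 latched, 0.010 bottomed. Sprung upward: a raised key starts to yield at about 1.5 N and takes about 0.7 N more per mm (5 to 6 N at 6 mm). The latched key does not yield to a light tap (up to about 4 N); pressed on to 0.007 or deeper (about 6.5 N; bottomed at about 8.5 N) its catch lets go, and it springs up as the finger leaves.
- cap_4: the rightmost key's white cap, 28x28 mm with 3 mm rounded edges. Origin on the cap's axis, 14 mm below its top face, level with the box's top face when the key is up; axes as the box's. Keys stand 50 mm apart, centre to centre; a raised cap stands 14 mm proud (its top 59 mm above the worktop), the latched one about 10 mm proud (55 mm).
- key_4 (a joint): how far the rightmost key is pressed down, m: 0 up, about 0.004 latched, 0.010 bottomed. Sprung upward: a raised key starts to yield at about 1.5 N and takes about 0.7 N more per mm (5 to 6 N at 6 mm). The latched key does not yield to a light tap (up to about 4 N); pressed on to 0.007 or deeper (about 6.5 N; bottomed at about 8.5 N) its catch lets go, and it springs up as the finger leaves.
- catch (a joint): the catch hidden inside the box that holds whichever key is latched: 0 while it holds, 0.012 (m) once it has let go; it does not tell which key. Nothing to touch.
- vial_0: black-capped glass vial, 27 mm across, 62 mm tall, standing just left of the box; loose. Origin at the centre of its underside. To be left alone.
- vial_4: red-capped glass vial, 27 mm across, 62 mm tall, standing behind the box; loose. Origin at the centre of its underside. To be left alone.
- beaker: small glass beaker, 58 mm across, 79 mm tall, standing behind the box on the left; loose. Origin at the centre of its underside. To be left alone.
- jar_screwcap: clear jar with black screw cap, 61 mm across, 100 mm tall, standing behind the box on the right; loose. Origin at the centre of its underside. To be left alone.
- pellet_cup_0: shallow aluminium cup, 38 mm across, 10 mm high, standing just right of the box; loose. Origin at the centre of its underside. To be left alone.
- marker_blue: blue felt marker, 136 mm long, 16 mm thick, lying in front of the box; loose. Origin at the centre of its underside. To be left alone.
- timer: white lab timer with three blue buttons, 58x64x20 mm, at the left front of the worktop; loose. Origin at the centre of its underside. To be left alone.
- notebook: dark blue notebook, 206x148x12 mm, at the right front of the worktop; loose. Origin at the centre of its underside. To be left alone.

How it is judged:
On the way, in this order (a step that is already met when the one before it is completed fails the run):
1. the leftmost key is tapped with the fingers while the latched key is still latched (contact force between the fingers and cap_1 above 0.3 N and value of joint catch below 0.003 m), for 0.02 s.
2. the second from the left key is tapped with the fingers while the latched key is still latched (contact force between the fingers and cap_2 above 0.3 N and value of joint catch below 0.003 m), for 0.02 s.
3. the third from the left key is tapped with the fingers while the latched key is still latched (contact force between the fingers and cap_3 above 0.3 N and value of joint catch below 0.003 m), for 0.02 s.
4. the rightmost key is tapped with the fingers while the latched key is still latched (contact force between the fingers and cap_4 above 0.3 N and value of joint catch below 0.003 m), for 0.02 s.
5. the latched key is pressed until its catch lets go (value of joint catch above 0.008 m), for 0.05 s.
At the end, for the whole second after the job is handed in: the catch has let go (over 8 mm) and all four keys stand up, each within 1.5 mm of its top position (value of joint each of key_1, key_2, key_3, key_4 below 0.0015 m and value of joint catch above 0.008 m); the robot touches nothing.
It fails at once if a raised key pressed in more than 6 mm while another key is still latched down ((value of joint key_1 above 0.006 m and value of joint any of key_2, key_3, key_4 above 0.003 m) or (value of joint key_2 above 0.006 m and value of joint any of key_1, key_3, key_4 above 0.003 m) or (value of joint key_3 above 0.006 m and value of joint any of key_1, key_2, key_4 above 0.003 m) or (value of joint key_4 above 0.006 m and value of joint any of key_1, key_2, key_3 above 0.003 m)).
It fails at once if a thing standing around the box lifted, carried or pushed more than 15 mm (distance of any of vial_0, vial_4, beaker, jar_screwcap, pellet_cup_0, marker_blue, timer, notebook from where it was at the start of the episode above 0.015 m).
It also fails if it takes over 48 s, if anything falls off the work surface, if the arm or the gripper's body presses on something with over 40 N, if the wrist force passes 120 N, or if a joint passes its speed limit or range.

## Working session

There is one attempt and no reset: what is moved stays moved. The work goes in short steps, Python scripts to look and compute and a tool call to move; the robot and the scene stay as the last step left them, time stands still between calls to the robot, and variables do not carry over. Pictures are saved under pics/ and viewed, and the job is handed in when it is done.

Besides the shell and the picture viewer there is one more tool, called after "Request:" as name(argument=value, ...) on one line, values as JSON. play_rows: Moves the arm, as the interface text tells. Its arguments: {"type":"object","properties":{"deltas":{"type":"array"},"grip":{"type":"number"}},"required":["deltas"]}

```bash
mkdir -p pics
python3 - <<'E'
from plant import *
import cv2,numpy as np
s=status.state();print(s)
print([ (a,getattr(manip,a)) for a in dir(manip) if not a.startswith('_')])
for c in ["scene","top"]:
    im,d=grab_frame(c);cv2.imwrite(f"pics/{c}0.png",im);np.savez(f"{c}0.npz",im=im,d=d)
    p=camera_params(c);print(c,p)
    for n in ["switch_box","cap_1"]:
        for b in boxes_of(c,n): print(c,n,b)
E
```

```text
{'time': 0.0, 'joint_pos': array([-1.26702479e+00,  5.33626309e-02,  1.61427887e+00,  1.68457869e-05,
        1.47599604e+00, -1.19024457e-01]), 'joint_vel': array([ 0.0009117 , -0.00106274,  0.0004896 ,  0.00025656, -0.00116676,
        0.00025887]), 'joint_efforts': array([ 1.23865277e-03, -3.93678403e+01, -3.70176852e+01, -4.15411603e-05,
        7.00151242e-03,  3.76019941e-06]), 'tool_pos': array([ 0.2562504 , -0.56937901,  0.23006847]), 'tool_rot': array([-1.01885879e-03,  9.77738191e-01,  2.09826080e-01, -8.59640469e-05]), 'contact_force': array([ 0.17359469,  0.57414593, -0.71231817]), 'ft_torque': array([-0.02928275,  0.01998052, -0.01923411]), 'gripper_width': 0.9992247874646165}
[('IKError', <class 'plant.IKError'>), ('grip_point_offset', 0.0187)]
scene {'mtx': array([[460.37292235,   0.        , 276.56757026],
       [  0.        , 460.37292235, 204.57079185],
       [  0.        ,   0.        ,   1.        ]]), 'distortion': array([0.04700872, 0.        , 0.        , 0.        , 0.        ]), 'world_from_camera': array([[ 0.90540594,  0.29541186, -0.30491296,  0.1575279 
[... 641 characters left out ...]
42001493,   0.        , 278.06310403],
       [  0.        , 419.42001493, 200.93956432],
       [  0.        ,   0.        ,   1.        ]]), 'distortion': array([0.01181446, 0.        , 0.        , 0.        , 0.        ]), 'world_from_camera': array([[ 0.00439655,  0.9847157 , -0.17411395,  0.33724682],
       [-0.99995936,  0.00569969,  0.00698512, -0.03091179],
       [ 0.00787075,  0.17407617,  0.98470074,  1.37726532],
       [ 0.        ,  0.        ,  0.        ,  1.        ]])}
top switch_box {'box': [249.6, 184.2, 326.5, 223.7], 'confidence': 0.85}
top cap_1 {'box': [292.0, 198.9, 296.0, 208.3], 'confidence': 0.5}
top cap_1 {'box': [270.7, 197.0, 283.4, 206.1], 'confidence': 0.46}
```

View pics/scene0.png

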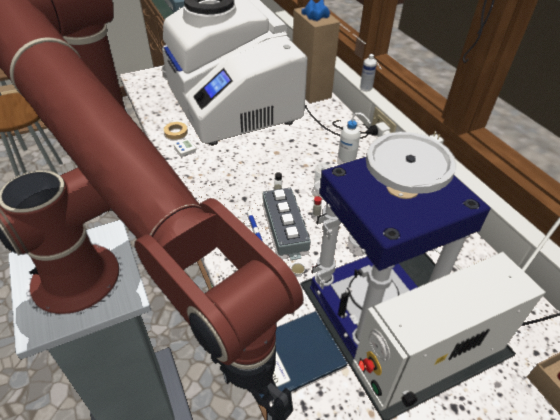

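Run:
```python
import cv2
for c,(a,b,l,r) in dict(scene=(140,290,220,370),top=(140,260,200,380)).items():
    im=cv2.imread(f"pics/{c}0.png")[a:b,l:r]
    cv2.imwrite(f"pics/{c}0z.png",cv2.resize(im,None,fx=4,fy=4,interpolation=cv2.INTER_CUBIC))
```

```text
(no output)
```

View pics/scene0z.png

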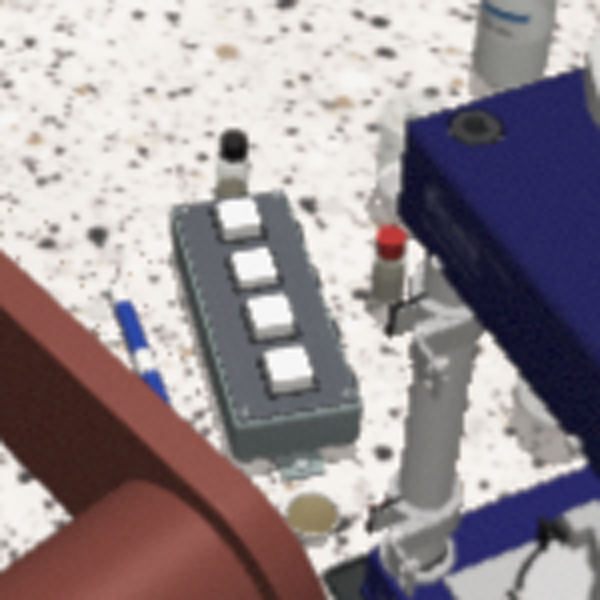

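View pics/top0z.png

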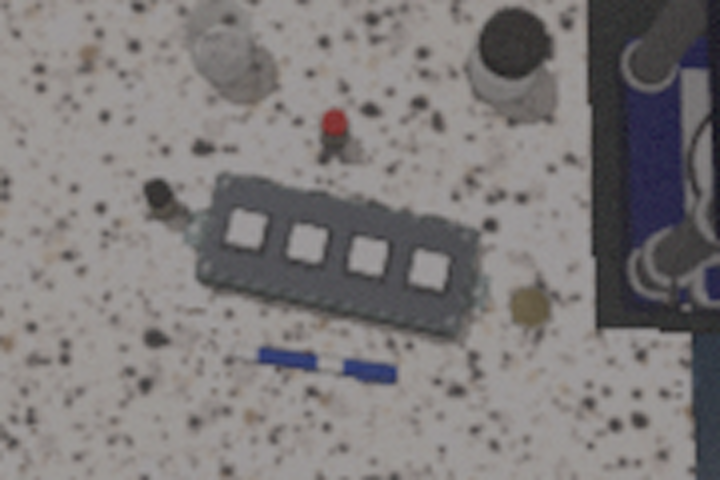

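The scene view shows four white caps in a row, leftmost at about (279,194) and rightmost about (292,232). The top view shows the same row from (261,197) to (307,207). I'll look at the whole top view for obstacles and fit the caps.

View pics/top0.png

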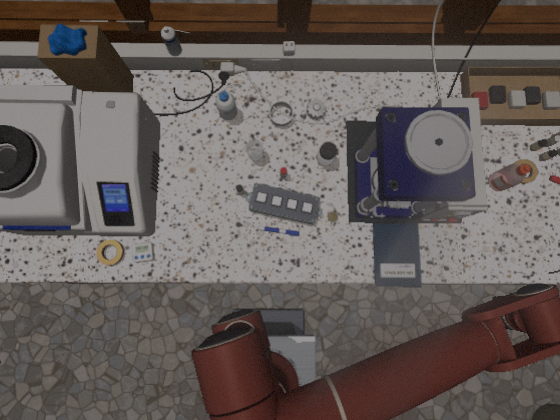

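```bash
cat > h.py <<'E'
import numpy as np,cv2
from plant import *
def ray(c,uv):
    p=camera_params(c);q=cv2.undistortPoints(np.array(uv,float).reshape(-1,1,2),p["mtx"],np.array(p["distortion"])).reshape(-1,2)
    T=p["world_from_camera"];d=np.c_[q[:,0],-q[:,1],-np.ones(len(q))]@T[:3,:3].T
    return T[:3,3],d
def atz(c,uv,z):
    o,d=ray(c,uv);return o+d*((z-o[2])/d[:,2])[:,None]
E
python3 - <<'E'
from h import *
for c,(a,b,l,r),th in (("scene",(186,240,270,303),150),("top",(188,216,252,316),150)):
    f=np.load(f"{c}0.npz");im=f["im"];d=f["d"]
    g=im.min(axis=2).astype(float)
    sub=np.full(g.shape,0,np.uint8);sub[a:b,l:r]=(g[a:b,l:r]>th)*255
    n,lab,st,ce=cv2.connectedComponentsWithStats(sub)
    pts=[]
    for i in range(1,n):
        if 30<st[i,4]<200: 
            print(c,st[i],ce[i],"z depth",np.median(d[lab==i])); 
            T=camera_params(c)["world_from_camera"]
            m=np.median(d[lab==i]);o,dd=ray(c,[ce[i]]);print("  depth pos",o+dd[0]*m,"  plane",atz(c,[ce[i]],0.058)[0])
E
```

```text
scene [278 202  11   9  80] [283.1375 206.0125] z depth 1.3059111
  depth pos [ 0.57138244 -0.03674878  0.05626291]   plane [ 0.57060709 -0.0382878   0.058     ]
scene [282 213  12  10  91] [287.37362637 217.79120879] z depth 1.2703862
  depth pos [ 0.56110536 -0.08496607  0.05862417]   plane [ 0.56137773 -0.0844442   0.058     ]
scene [286 226  12  11 100] [291.69 231.03] z depth 1.2348099
  depth pos [ 0.54979363 -0.13436916  0.0595453 ]   plane [ 0.55044972 -0.13315848  0.058     ]
```

Run:
```python
from h import *
c="top";f=np.load("top0.npz");im=f["im"];d=f["d"]
for c,(a,b,l,r),th in (("scene",(184,240,270,303),150),("top",(188,216,252,316),110)):
    f=np.load(f"{c}0.npz");im=f["im"];d=f["d"];g=im.min(axis=2)
    sub=np.zeros(g.shape,np.uint8)
    P=[]
    for uv in ([(279,194),(283,206),(287,217),(292,231)] if c=="scene" else [(261.5,197.25),(276.75,201),(292.25,204),(307.25,207.25)]):
        u,v=map(int,np.round(uv));w=7
        pat=g[v-w:v+w+1,u-w:u+w+1].astype(float);wt=np.clip(pat-th,0,None) 
        _,lab=cv2.connectedComponents((wt>0).astype(np.uint8));m=lab==lab[w,w]
        yy,xx=np.mgrid[v-w:v+w+1,u-w:u+w+1]
        ctr=(xx[m].mean(),yy[m].mean());dm=d[v-w:v+w+1,u-w:u+w+1][m]
        o,dd=ray(c,[ctr]);print(c,ctr,m.sum(),pat.max(),"depth",o+dd[0]*np.median(dm),"plane",atz(c,[ctr],.0575)[0]);P.append(atz(c,[ctr],.0575)[0])
    P=np.array(P);print(np.linalg.norm(np.diff(P,axis=0),axis=1),P.mean(0),np.arctan2(*(P[0]-P[3])[:2]))
# shaker front in top cam depth
o,_=ray("top",[(0,0)])
d=np.load("top0.npz")["d"]
uu,vv=np.meshgrid(np.arange(200,560,4),np.arange(0,300,4));uv=np.c_[uu.ravel(),vv.ravel()]
o,dd=ray("top",uv);W=o+dd*d[uv[:,1],uv[:,0]][:,None]
k=(W[:,2]>.12)&(W[:,1]<-.1)&(W[:,1]>-.8)&(W[:,0]<.85)
for y in np.arange(-.8,-.1,.05):
    q=W[k&(abs(W[:,1]-y)<.025)]
    if len(q):print(round(y,2),q[q[:,0].argmin()],q[:,2].max())
```

```text
scene (np.float64(279.7011494252874), np.float64(192.71264367816093)) 87 246.0 depth [0.58434661 0.01339905 0.05979287] plane [0.58540614 0.01556272 0.0575    ]
scene (np.float64(283.1375), np.float64(206.0125)) 80 246.0 depth [ 0.57138244 -0.03674878  0.05626291] plane [ 0.57083026 -0.03784481  0.0575    ]
scene (np.float64(287.3736263736264), np.float64(217.7912087912088)) 91 246.0 depth [ 0.56110536 -0.08496607  0.05862417] plane [ 0.56159592 -0.08402615  0.0575    ]
scene (np.float64(291.69), np.float64(231.03)) 100 246.0 depth [ 0.54979363 -0.13436916  0.0595453 ] plane [ 0.550662   -0.13276675  0.0575    ]
[0.05536082 0.04709553 0.04995195] [ 0.56712358 -0.05976875  0.0575    ] 0.23008801171574617
top (np.float64(261.17105263157896), np.float64(196.64473684210526)) 76 154.0 depth [0.58414436 0.01382756 0.05807049] plane [0.58425113 0.01384691 0.0575    ]
top (np.float64(276.2987012987013), np.float64(200.36363636363637)) 77 154.0 depth [ 0.57291175 -0.03463344  0.05487127] plane [ 0.57244328 -0.03462605  0.0575    ]
top (np.float64(291.5584415584416), np.float64(203.50649350649
[... 218 characters left out ...]
4 ] plane [ 0.551894   -0.13205518  0.0575    ]
[0.04989041 0.04977026 0.0498051 ] [ 0.5677804 -0.0590585  0.0575   ] 0.21824072040762618
-0.8 [ 0.64010726 -0.79209287  0.12741015] 0.17280510955996453
-0.75 [ 0.64006107 -0.76789783  0.12705106] 0.1619931698613395
-0.6 [ 0.30021856 -0.58107622  0.53714367] 0.5425609992235713
-0.55 [ 0.2921974  -0.55648146  0.3760527 ] 0.5531250530217849
-0.5 [ 0.29692505 -0.51032533  0.47986864] 0.5445040488571652
-0.45 [ 0.5046961  -0.44285605  0.19764859] 0.4847614918843869
-0.4 [ 0.52197606 -0.40881821  0.35800466] 0.4828324909920003
-0.35 [ 0.52104782 -0.33529978  0.30171949] 0.4851054414502224
-0.3 [ 0.51443934 -0.31181469  0.12265978] 0.4826165755734326
```

Both depth images put cap_2 about 3 mm lower than the others, which the taps will check. Now I close the gripper and travel, staying in front of the shaker.

Request:
play_rows(deltas=[[[0.01, 0.06, 0.0], -0.16], [[0.02, 0.12, 0.0], -0.32], [[0.04, 0.18, 0.0], -0.48], [[0.06, 0.24, 0.0], -0.64], [[0.08, 0.295, 0.0], -0.64]], grip=-1)

```text
time: 0.92
tool_pos: [0.3367, -0.2731, 0.2314]
tool_rot: [0.0, 0.994, -0.109, 0.0]
contact_force: [0.3, 0.2, -0.9]
gripper_width: -0.001
```

Request:
play_rows(deltas=[[[0.03, 0.05, -0.01], 0], [[0.07, 0.1, -0.02], 0], [[0.11, 0.145, -0.03], 0], [[0.15, 0.19, -0.04], 0], [[0.19, 0.23, -0.06], 0]])

```text
time: 1.55
tool_pos: [0.5284, -0.0431, 0.1722]
tool_rot: [0.0, 0.994, -0.108, 0.002]
contact_force: [-0.2, -1.4, 0.8]
gripper_width: 0.003
```

Request:
play_rows(deltas=[[[0.03, 0.03, -0.02], 0], [[0.0555, 0.057, -0.06], 0], [[0.0555, 0.057, -0.09], 0], [[0.0555, 0.057, -0.1], 0], [[0.0555, 0.057, -0.1], 0]])

```text
time: 2.17
tool_pos: [0.5816, 0.0118, 0.0711]
tool_rot: [0.0, 0.994, -0.109, -0.0]
contact_force: [-0.5, -0.5, 0.0]
gripper_width: -0.004
```

Run:
```python
from h import *
s=status.state();print(s["tool_pos"],s["contact_force"])
P=[]
for c,(a,b,l,r) in dict(scene=(140,290,220,370),top=(140,260,200,380)).items():
    im,d=grab_frame(c);P.append(cv2.resize(im[a:b,l:r],(390,390*(b-a)//(r-l)),interpolation=cv2.INTER_CUBIC))
h=max(p.shape[0] for p in P)
cv2.imwrite("pics/a1.png",np.hstack([cv2.copyMakeBorder(p,0,h-p.shape[0],0,0,0) for p in P]))
print(status.state()["contact_force"])
```

```text
[0.58156337 0.0118179  0.07109629] [-0.51617275 -0.52612661  0.01338046]
[-0.2502172  -0.03694714  0.17850175]
```

View pics/a1.png

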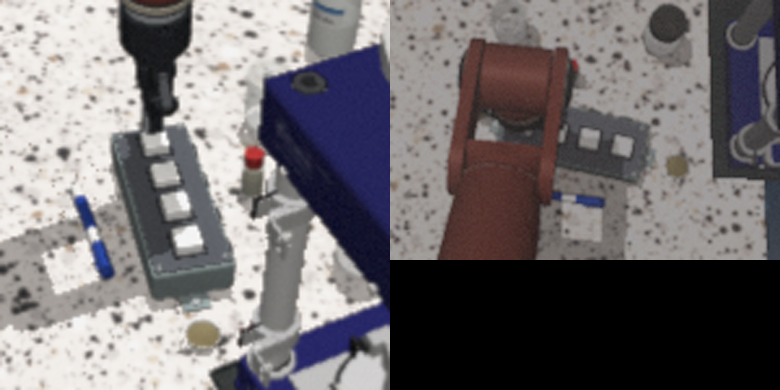

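The fingertip stands above cap 1 (left picture about (153,140)), with the other caps free. Lowering in small steps.

Request:
play_rows(deltas=[[[0.002, 0.002, -0.006], 0], [[0.002, 0.002, -0.01], 0], [[0.002, 0.002, -0.01], 0], [[0.002, 0.002, -0.01], 0]])

```text
time: 2.78
tool_pos: [0.5839, 0.014, 0.0613]
tool_rot: [0.0, 0.994, -0.108, 0.0]
contact_force: [-0.1, -0.2, -0.1]
gripper_width: -0.003
```

Request:
play_rows(deltas=[[[0.0, 0.0, -0.0015], 0], [[0.0, 0.0, -0.0015], 0]])

```text
time: 3.02
tool_pos: [0.5839, 0.0141, 0.0597]
tool_rot: [-0.0, 0.994, -0.108, -0.0]
contact_force: [0.7, 0.9, -0.2]
gripper_width: 0.003
```

Request:
play_rows(deltas=[[[0.0, 0.0, -0.0015], 0], [[0.0, 0.0, -0.0015], 0]])

```text
time: 3.28
tool_pos: [0.5841, 0.0141, 0.0585]
tool_rot: [-0.0, 0.994, -0.108, 0.0]
contact_force: [-0.1, 0.9, 1.4]
gripper_width: -0.002
```

Request:
play_rows(deltas=[[[0.0, 0.0, -0.001], 0], [[0.0, 0.0, -0.001], 0], [[0.0, 0.0, -0.001], 0]])

```text
time: 3.65
tool_pos: [0.5841, 0.014, 0.0575]
tool_rot: [0.0, 0.994, -0.108, 0.0]
contact_force: [-0.4, 0.1, 1.8]
gripper_width: 0.002
```

Request:
play_rows(deltas=[[[0.0, 0.0, -0.001], 0], [[0.0, 0.0, -0.001], 0]])

```text
time: 3.9
tool_pos: [0.5841, 0.0141, 0.0564]
tool_rot: [-0.0, 0.994, -0.108, 0.0]
contact_force: [-0.9, -0.9, 3.0]
gripper_width: -0.001
```

```bash
cat > f.py <<'E'
from h import *
F=[];Z=[]
for i in range(4):
    grab_frame("scene");s=status.state();F.append(s["contact_force"]);Z.append(s["tool_pos"])
print(s["time"],np.mean(F,0).round(2),np.std(F,0).round(2),np.mean(Z,0).round(4))
E
python3 f.py
```

```text
4.1 [-0.23  0.13  3.35] [0.57 0.38 0.39] [0.5841 0.014  0.0565]
```

Key 1 yields smoothly from 59 mm (3.3 N at 2.5 mm), so it is raised. On to key 2.

Request:
play_rows(deltas=[[[0.0, 0.0, 0.015], 0], [[-0.0108, -0.0488, 0.015], 0], [[-0.0108, -0.0488, 0.015], 0], [[-0.0108, -0.0488, 0.004], 0], [[-0.0108, -0.0488, 0.002], 0]])

```text
time: 4.72
tool_pos: [0.5721, -0.0338, 0.0567]
tool_rot: [-0.0, 0.994, -0.108, -0.001]
contact_force: [0.0, -0.3, -0.2]
gripper_width: 0.001
```

Request:
play_rows(deltas=[[[0.0, 0.0, -0.001], 0], [[0.0, 0.0, -0.001], 0]])

```text
time: 4.97
tool_pos: [0.5732, -0.0343, 0.0571]
tool_rot: [-0.0, 0.994, -0.108, -0.0]
contact_force: [-0.0, -0.2, 0.5]
gripper_width: 0.002
```

Request:
play_rows(deltas=[[[0.0, 0.0, -0.001], 0], [[0.0, 0.0, -0.001], 0]])

```text
time: 5.22
tool_pos: [0.5732, -0.0347, 0.0564]
tool_rot: [-0.0, 0.994, -0.108, 0.0]
contact_force: [0.4, -0.9, -0.6]
gripper_width: 0.001
```

Request:
play_rows(deltas=[[[0.0, 0.0, -0.001], 0], [[0.0, 0.0, -0.001], 0]])

```text
time: 5.48
tool_pos: [0.5732, -0.0348, 0.0553]
tool_rot: [0.0, 0.994, -0.108, 0.0]
contact_force: [-1.0, 0.0, 0.0]
gripper_width: 0.0
```

Request:
play_rows(deltas=[[[0.0, 0.0, -0.0005], 0], [[0.0, 0.0, -0.0005], 0]])

```text
time: 5.72
tool_pos: [0.5732, -0.0348, 0.0553]
tool_rot: [0.0, 0.994, -0.108, 0.0]
contact_force: [-2.8, -0.1, 4.1]
gripper_width: -0.003
```

```bash
python3 f.py
```

```text
5.925 [-2.54 -0.08  5.26] [0.83 0.2  0.2 ] [ 0.5732 -0.0348  0.0553]
```

Key 2 is first met at 55 mm and doesn't yield (5 N, z unchanged), so it is the latched one. Lift and go to key 3.

Request:
play_rows(deltas=[[[0.0, 0.0, 0.016], 0], [[-0.0108, -0.0489, 0.016], 0], [[-0.0108, -0.0489, 0.016], 0], [[-0.0108, -0.0489, 0.008], 0], [[-0.0108, -0.0489, 0.006], 0]])

```text
time: 6.55
tool_pos: [0.5617, -0.0827, 0.0597]
tool_rot: [-0.0, 0.994, -0.108, -0.001]
contact_force: [0.2, -0.3, -0.2]
gripper_width: -0.0
```

Request:
play_rows(deltas=[[[0.0, 0.0, -0.002], 0], [[0.0, 0.0, -0.003], 0], [[0.0, 0.0, -0.003], 0]])

```text
time: 6.92
tool_pos: [0.5625, -0.0832, 0.058]
tool_rot: [-0.0, 0.994, -0.108, 0.0]
contact_force: [-2.1, 1.1, 2.3]
gripper_width: 0.002
```

```bash
python3 f.py
```

```text
7.125 [-0.61  1.98  2.1 ] [0.43 0.27 0.65] [ 0.5626 -0.0835  0.0581]
```

Request:
play_rows(deltas=[[[0.0, 0.0, -0.0015], 0], [[0.0, 0.0, -0.0015], 0]])

```text
time: 7.38
tool_pos: [0.5628, -0.0837, 0.0566]
tool_rot: [-0.0, 0.994, -0.108, 0.001]
contact_force: [0.3, 1.5, 2.3]
gripper_width: -0.001
```

```bash
python3 f.py
```

```text
7.575 [0.2  1.49 2.99] [0.48 0.55 0.2 ] [ 0.5627 -0.0837  0.0566]
```

Request:
play_rows(deltas=[[[0.0, 0.0, 0.015], 0], [[-0.0109, -0.0488, 0.015], 0], [[-0.0109, -0.0488, 0.015], 0], [[-0.0109, -0.0488, 0.008], 0], [[-0.0109, -0.0488, 0.006], 0]])

```text
time: 8.2
tool_pos: [0.5508, -0.1315, 0.0613]
tool_rot: [-0.0, 0.994, -0.108, -0.001]
contact_force: [-0.1, 0.2, -0.2]
gripper_width: 0.0
```

Request:
play_rows(deltas=[[[0.0, 0.0, -0.002], 0], [[0.0, 0.0, -0.0035], 0], [[0.0, 0.0, -0.0045], 0], [[0.0, 0.0, -0.0045], 0]])

```text
time: 8.7
tool_pos: [0.5516, -0.1322, 0.058]
tool_rot: [-0.0, 0.994, -0.108, 0.0]
contact_force: [-0.2, 1.1, 2.3]
gripper_width: -0.001
```

```bash
python3 f.py
```

```text
8.9 [-0.24  1.46  2.08] [0.29 0.39 0.25] [ 0.5517 -0.1324  0.0581]
```

Request:
play_rows(deltas=[[[0.0, 0.0, -0.0015], 0], [[0.0, 0.0, -0.0015], 0]])

```text
time: 9.15
tool_pos: [0.5517, -0.1325, 0.0565]
tool_rot: [0.0, 0.994, -0.108, 0.0]
contact_force: [-0.6, 1.4, 2.7]
gripper_width: 0.0
```

```bash
python3 f.py
```

```text
9.35 [0.63 1.83 3.39] [0.68 0.59 0.54] [ 0.5517 -0.1325  0.0566]
```

Request:
play_rows(deltas=[[[0.0, 0.0, 0.015], 0], [[0.0108, 0.0488, 0.016], 0], [[0.0217, 0.0977, 0.016], 0], [[0.0217, 0.0977, 0.016], 0], [[0.0217, 0.0977, 0.008], 0]])

```text
time: 9.98
tool_pos: [0.5737, -0.0352, 0.065]
tool_rot: [0.0, 0.994, -0.108, 0.001]
contact_force: [0.1, 0.6, -0.3]
gripper_width: 0.004
```

```bash
python3 f.py
```

```text
10.175 [-0.06 -0.03  0.16] [0.48 0.22 0.43] [ 0.5723 -0.0357  0.0633]
```

Keys 3 and 4 both yield from 59 mm, so they are raised. Now I press key 2 fully in.

Request:
play_rows(deltas=[[[0.001, 0.001, -0.008], 0], [[0.001, 0.001, -0.011], 0], [[0.001, 0.001, -0.0135], 0], [[0.001, 0.001, -0.0145], 0], [[0.001, 0.001, -0.0145], 0]])

```text
time: 10.8
tool_pos: [0.5745, -0.0344, 0.0509]
tool_rot: [0.0, 0.994, -0.108, 0.0]
contact_force: [-2.6, -1.4, 7.5]
gripper_width: -0.001
```

```bash
python3 f.py
```

```text
11.0 [-2.86 -1.33  6.76] [0.69 0.53 0.63] [ 0.5745 -0.0344  0.051 ]
```

Request:
play_rows(deltas=[[[0.0, 0.0, -0.0015], 0], [[0.0, 0.0, -0.0015], 0], [[0.0, 0.0, -0.0015], 0]])

```text
time: 11.38
tool_pos: [0.5745, -0.0344, 0.0497]
tool_rot: [0.001, 0.994, -0.108, 0.0]
contact_force: [-4.3, -0.7, 8.2]
gripper_width: -0.003
```

Request:
play_rows(deltas=[[[0.0, 0.0, 0.005], 0], [[0.0, 0.0, 0.0085], 0], [[0.0, 0.0, 0.0085], 0]])

```text
time: 11.75
tool_pos: [0.5747, -0.0342, 0.0573]
tool_rot: [0.0, 0.994, -0.108, 0.001]
contact_force: [-0.7, -2.1, 3.4]
gripper_width: -0.001
```

```bash
python3 f.py
```

```text
11.95 [ 0.33 -1.69  3.28] [0.53 0.47 0.56] [ 0.5746 -0.0341  0.057 ]
```

The key now pushes back with 3 N at 57 mm, so it has sprung up past its latched height. Next I move clear, low over the front and then up, and look.

Request:
play_rows(deltas=[[[0.0, 0.0, 0.02], 0], [[0.0, 0.0, 0.06], 0], [[-0.04, 0.0, 0.1], 0], [[-0.09, -0.02, 0.13], 0], [[-0.14, -0.06, 0.15], 0]])

```text
time: 12.58
tool_pos: [0.4366, -0.0905, 0.2079]
tool_rot: [0.0, 0.994, -0.107, 0.001]
contact_force: [-0.1, -0.7, 0.8]
gripper_width: -0.002
```

Request:
play_rows(deltas=[[[-0.03, -0.05, 0.0], 0], [[-0.06, -0.1, 0.0], 0], [[-0.08, -0.15, 0.0], 0], [[-0.09, -0.2, 0.0], 0], [[-0.1, -0.25, 0.0], 0]])

```text
time: 13.2
tool_pos: [0.3369, -0.3421, 0.2062]
tool_rot: [-0.0, 0.994, -0.109, 0.001]
contact_force: [0.4, 0.1, -0.1]
gripper_width: -0.002
```

Run:
```python
from h import *
s=status.state();print(s["time"],s["tool_pos"],s["contact_force"])
for c,uvs in dict(scene=[(279.7,192.7),(283.1,206),(287.4,217.8),(291.7,231)],top=[(261.2,196.6),(276.3,200.4),(291.6,203.5),(306.8,206.9)]).items():
    im,d=grab_frame(c);d0=np.load(c+"0.npz")["d"]
    for uv in uvs:
        u,v=map(lambda t:int(round(t)),uv);o,dd=ray(c,[uv])
        for D in(d0,d): print(c,uv,(o+dd[0]*np.median(D[v-3:v+4,u-3:u+4]))[2].round(4),end="  ")
        print()
    cv2.imwrite(f"pics/{c}9.png",im)
a=cv2.resize(cv2.imread("pics/scene9.png")[140:290,220:370],(400,400),interpolation=2);b=cv2.resize(cv2.imread("pics/top9.png")[120:280,200:360],(400,400),interpolation=2)
cv2.imwrite("pics/end.png",np.hstack([a,b]))
```

```text
13.2 [ 0.33687381 -0.34209379  0.20621545] [ 0.38398727  0.09423736 -0.09240695]
scene (279.7, 192.7) 0.0605  scene (279.7, 192.7) 0.0615  
scene (283.1, 206) 0.057  scene (283.1, 206) 0.0587  
scene (287.4, 217.8) 0.0592  scene (287.4, 217.8) 0.061  
scene (291.7, 231) 0.0602  scene (291.7, 231) 0.0606  
top (261.2, 196.6) 0.0583  top (261.2, 196.6) 0.0589  
top (276.3, 200.4) 0.0555  top (276.3, 200.4) 0.0591  
top (291.6, 203.5) 0.0594  top (291.6, 203.5) 0.0593  
top (306.8, 206.9) 0.0595  top (306.8, 206.9) 0.0592
```

View pics/end.png

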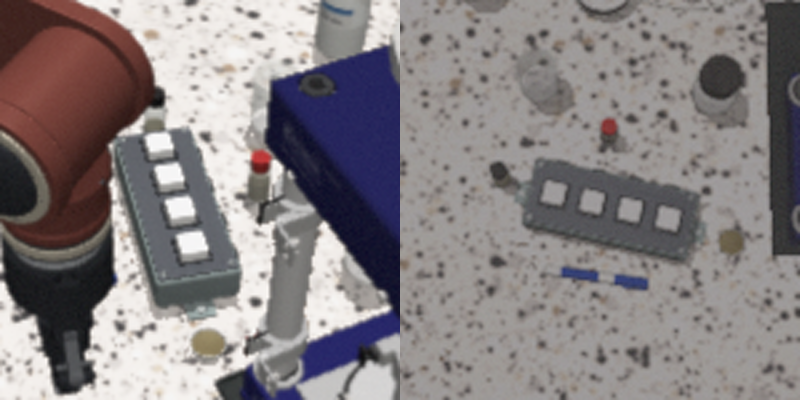

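All four caps now read 59 mm in the top view (cap 2 was 55.5 mm), the things around the box have not moved, and the hand is clear.

```bash
python3 -c "
from plant import *
print(ticket.job_done(), status.state()['time'])"
```

```text
the job is handed in; nothing more can be done
the job is handed in; nothing more can be done
```

The latched key was the second from the left. I tapped all four keys from left to right, pressed that one fully in, and it sprang up. The job is handed in; no verdict was reported.

- **Taps:** Keys 1, 3 and 4 gave way smoothly from 59 mm, at about 3 N for 2.5 mm. Key 2 was first met at about 55 mm and did not yield. My tap on it reached about 5.3 N, above the 4 N given for a light tap, but it did not move and stayed latched.
- **Press:** I pressed key 2 down to 49.7 mm, at about 8 N, then eased off. It then pushed back with 3 N at 57 mm, so it had risen above its latched height.
- **Last checks:**
  - Top camera depth: all four caps at 58.9–59.3 mm; cap 2 read 55.5 mm at the start.
  - Scene camera depth: it agrees to about 2 mm, at 58.7–61.5 mm.
  - Surroundings: the things visible round the box looked unmoved in the final pictures.
  - Hand: about 0.2 m above the worktop in front of the box, with no force on it.

The last reading before hand-in was at about 13 s of the 48 s allowed.

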